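# Prime an automatic lubricator

## Robot

A 6-joint arm with a two-finger parallel gripper is mounted at the origin on a cart in front of the work surface, level with it; the furniture and walls round the work are solid. World frame = base frame: x ahead of the robot, y to its left, z up, the work surface at z = 0. Lengths are in m, angles in rad, forces in N, time in s.
With the tool pointing down it reaches from about 0.3 to 0.85 m from the base axis. Payload 4.2 kg.
Tool frame: the origin (TCP) lies between the finger pads; the fingertips stand 11 mm ahead of it and the grasp point (between the pads) lies 8 mm behind it; z points along the fingers, y is the line along which they close (so a half turn about z gives the same grasp; the last joint's range is limited). The gripper opens to 91 mm and grips with 3 to 60 N. Pads are 32 mm wide; open, the fingers measure 118 mm over their backs; the gripper's body (76 mm by 178 mm) begins 60 mm behind the grasp point.
Start: joints at [1.294, 0.32, 1.565, -0, 1.257, -0.02], TCP at [0.146, 0.556, 0.225] pointing down, gripper open.
Joint ranges: [-3.11, 3.11], [-0.84, 2.01], [0.21, 2.61], [-1.34, 4.49], [0.05, 2.63], [-2.56, 2.56]. Speed limits (rad/s): [2.57, 2.57, 3.14, 3.14, 3.14, 3.14].

## Interface

Orientations are given as a unit quaternion [w, x, y, z].
In Python, from workcell import * gives the robot as it stands.
- The arm moves only by the tool arm_command, never from a script. Its argument "increments" is text: rows parted by semicolons, each of 7 numbers parted by spaces: the shift along the tool's x, y, z in mm, then the turn, a rotation vector about the tool's x, y, z in degrees, then the finger opening in mm, from 0 to 91.2. In form: x y z wx wy wz jaw; .... A call has 1 to 12 rows; each row is the pose to reach, as a shift and turn from the pose commanded when the call began, along the tool's axes at that moment; what a row does not reach only later rows make up. A row lasts 1/10 s, in which the tool goes at most 50 mm and 8.59 degrees, less where a joint would pass 70% of its speed; a pose out of reach is approached as far as the arm can. A call with a gripper value outside its range is refused whole. The fingers move at their own pace and stop on an object; "newtons" is the grip in N (left out, the last holds). Time passes only in rows, so rows that repeat a pose let the fingers close. It gives the time, the measured TCP pose, the force, the opening and the grip force at its end, in the units of the state.
- get_state(): the state, without advancing time (a new reading comes with each control period).
- snapshot(name): name is "side" or "top" or "wrist"; returns a dict with "image" (480x640x3 uint8, red, green, blue), "fx", "fy", "cx", "cy" (pixels), "rvec" (rotation vector, rad) and "tvec" (3), from world to camera coordinates, as OpenCV has them. Camera axes: x right, y down, z forward; pixel columns grow to the right and rows downward; lengths in m; the calibration is good to about 2 mm. A picture is of the moment at which its call begins. There is no depth.
- finish_job(): hands the job in; it is judged then, once.
The state is a dict: "time": time; "joints": joint angles; "joint_vel": joint speeds; "effort": joint torques, N m; "tcp_pos": TCP position; "eef_rot": TCP orientation; "wrist_force": force on the tool from outside, world axes, zero at the start; "ft_torque": the same for the moment, N m; "grip_width": opening from 0.0 (shut) to 1.0 (fully open); "gripper_force": force on a finger pad.
Only numpy, scipy, OpenCV 4.12 (cv2) and the standard library are available. Lean on these libraries where they do the work, as an engineer would, in place of code of your own. Each camera call takes 0.05 s, during which the arm holds its last target. There are 200 camera calls.

## Task

Get the automatic grease lubricator on the bench ready for use. First turn its scale sleeve until the number 6 clicks in at the index arrow, then take the screwdriver from the wooden block, reach its blade down through the hole in the middle of the lubricator's cap and push the recessed purge button fully down. Finish while still gripping the screwdriver and holding the button down with it; press the button only when the sleeve is on 6, and leave the other things on the bench where they are.

Things in the scene. Friction and masses are not known exactly. Their poses are not given: they have to be found in the camera images.
- interval_sleeve (a joint): Scale sleeve: ribbed black ring, 64 mm across, 24 mm high, round the fixed grey cap, turning about the vertical. Value in rad, growing anticlockwise seen from above: 0 = number 1 at the index arrow, each next number 0.279 more: 6 at 1.396, last is 8; stops 0.05 beyond 1 and 8. Clicks into each number (about 0.1 Nm to pass one) and stays. White numbers on top, higher ones to the left read from the arrow's side.
- sleeve_mid (a point): Point on the sleeve's axis at its mid height, 95 mm above the bench. The sleeve is free to grip on opposite sides from above: its top is 12 mm above this point, the cap's top 14 mm above; below the sleeve the body is 55 mm across down to an outlet block (46 x 40 mm, top 65 mm below this point).
- purge_mouth (a point): Centre of the mouth of the hole in the middle of the fixed grey cap, on its top face, 109 mm above the bench. z up; -x points along the white index arrow on the cap. Countersunk from 18 to 12 mm across over 5 mm, then straight down; the button's top is 14 mm below the mouth. The lubricator is fixed to the bench on a 110 x 84 x 8 mm plate.
- purge_button (a joint): White purge button, 10 mm across, at the bottom of the hole. Value in m: 0 up, 0.005 fully down (its stop). Its spring pushes back with 2.5 N at first and 7 N when fully down; it rises again when let go.
- driver_handle (a point): Middle of the screwdriver's yellow and black handle (102 mm long, up to 31 mm across). It stands blade down in an end hole of the wooden block, this point about 174 mm above the bench, the handle 51 mm above and below it. x runs along the screwdriver from blade to handle, so it points up. Weight about 0.11 kg.
- driver_tip (a point): End of the screwdriver's blade, 160 mm from the handle's middle along -x (x runs from blade to handle). Shaft 6 mm across, 100 mm long; blade 6 x 2 mm. At the start it stands 14 mm above the bench in a 7.5 mm hole 62 mm deep: lift straight up at least 70 mm to draw it.
- tool_block: Wooden block fixed to the bench: 126 mm long along its y, 46 mm wide, 76 mm high, on a 150 x 66 x 10 mm foot; origin at the centre of its underside. Holes in a row along y: screwdriver in the end hole at y = +45 mm, a hex key at y = -45 mm (top 92 mm above the bench), two empty holes between.
- hex_key_small: Bystander: hex key standing in the other end hole of the block, long leg down; origin at the middle of its 78 mm length.
- grease_tin: Bystander: round grease tin, 73 mm across, 48 mm high, behind the work; origin at the centre of its underside.
- steel_bush: Bystander: steel bush standing on end, 24 mm across, 26 mm high; origin at the centre of its underside.
- pliers: Bystander: pliers lying flat to the left, 146 mm long along their y, 44 mm wide, 12 mm high; origin at the centre of their underside.

How it is judged:
On the way, in this order (a step that is already met when the one before it is completed fails the run):
1. the sleeve is clicked in with 6 at the index arrow (value of joint interval_sleeve between 1.326 and 1.466 rad), for 0.3 s.
2. the screwdriver, held in the fingers, pushes the button down through the hole (all of step 1 and value of joint purge_button above 0.004 m and contact force between screwdriver and purge_button above 1.5 N and contact force between the fingers and screwdriver above 1.5 N), for 0.3 s.
At the end, for the whole second after the job is handed in: The sleeve is on 6 (within 0.07 rad), the button is down by more than 4 of its 5 mm under the screwdriver's blade, which stands in the hole more than 16 mm below the mouth and presses with more than 1.5 N, and the fingers still grip the screwdriver (all of step 2 and z of driver_tip in the frame of purge_mouth below -0.016 m and horizontal distance between driver_tip and purge_mouth below 0.007 m); the arm keeps its last pose, push and grip.
It fails at once if the button is pressed while the sleeve is not on 6 (value of joint purge_button above 0.002 m and not (value of joint interval_sleeve between 1.276 and 1.516 rad)).
It fails at once if a bystander (grease tin, bush, pliers, hex key) is shifted by more than 25 mm (distance of any of grease_tin, steel_bush, pliers, hex_key_small from where it was at the start of the episode above 0.025 m).
It also fails if it takes over 59 s, if anything falls off the work surface, if the arm or the gripper's body presses on something with over 40 N, if the wrist force passes 120 N, or if a joint passes its speed limit or range.

## Working session

There is one attempt and no reset: what is moved stays moved. The work goes in short steps, Python scripts to look and compute and a tool call to move; the robot and the scene stay as the last step left them, time stands still between calls to the robot, and variables do not carry over. Pictures are saved under pics/ and viewed, at most 10 in all, crops included, and the job is handed in when it is done.

Besides the shell and the picture viewer there is one more tool, called after "Call:" as name(argument=value, ...), one argument or row to a line, values as JSON. arm_command: Moves the arm, as the interface text tells. Its arguments: {"type":"object","properties":{"increments":{"type":"string"},"newtons":{"type":"number"}},"required":["increments"]}

```bash
mkdir -p pics
cat > h.py <<'E'
from workcell import *
import numpy as np, cv2
from scipy.spatial.transform import Rotation as R
def cam(s):
    Rm=cv2.Rodrigues(np.array(s["rvec"],float))[0]; t=np.array(s["tvec"],float).ravel()
    return Rm,t
def ray(s,u,v):
    Rm,t=cam(s); d=Rm.T@np.array([(u-s["cx"])/s["fx"],(v-s["cy"])/s["fy"],1.]); return -Rm.T@t,d
def onz(s,u,v,z):
    c,d=ray(s,u,v); return c+d*(z-c[2])/d[2]
def proj(s,p):
    Rm,t=cam(s); q=Rm@np.array(p)+t; return np.array([s["fx"]*q[0]/q[2]+s["cx"],s["fy"]*q[1]/q[2]+s["cy"]])
def two(s1,p1,s2,p2):
    c1,d1=ray(s1,*p1);c2,d2=ray(s2,*p2)
    A=np.stack([d1,-d2],1);k=np.linalg.lstsq(A,c2-c1,rcond=None)[0]
    a,b=c1+k[0]*d1,c2+k[1]*d2; return (a+b)/2,np.linalg.norm(a-b)
def save(s,n): cv2.imwrite("pics/"+n,s["image"][:,:,::-1])
E
python3 - <<'E'
from h import *
import pickle
S={n:snapshot(n) for n in("top","side")}
pickle.dump(S,open("s0.pkl","wb"))
for n in S: save(S[n],n+"0.png"); c,d=ray(S[n],320,240); print(n,c,d,S[n]["fx"])
print(get_state())
E
```

```text
top [ 0.42029722 -0.0195608   1.20462942] [ 0.13533437  0.02711355 -0.99042924] 540.0441592398598
side [ 0.36873064 -0.9034852   0.60720242] [ 0.17370911  0.87565878 -0.45062533] 499.90012489958076
{'time': 0.1, 'joints': array([ 1.29398472e+00,  3.20201465e-01,  1.56552720e+00, -6.20553194e-06,
        1.25740429e+00, -2.00191999e-02]), 'joint_vel': array([ 0.00252827, -0.00033418, -0.00312298,  0.00109142, -0.00088503,
        0.00146427]), 'effort': array([ 1.14194700e-03, -4.13334060e+01, -2.32509470e+01,  7.29176542e-02,
        4.21536213e-02, -3.65254391e-05]), 'tcp_pos': array([0.14593345, 0.5557323 , 0.22423115]), 'eef_rot': array([-1.10964722e-04,  1.28042722e-01,  9.91768354e-01, -7.62121328e-04]), 'wrist_force': array([ 0.01440547, -0.11268458,  0.30605602]), 'ft_torque': array([ 0.05018781, -0.01530149,  0.01128052]), 'gripper_force': 0.0, 'grip_width': 1.002132231106679}
```

View pics/top0.png

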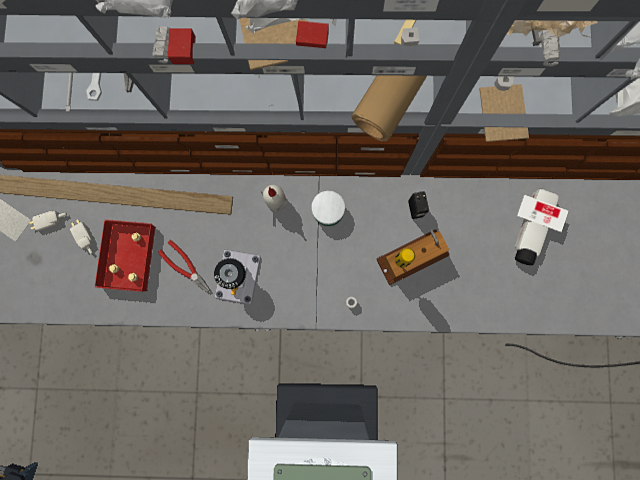

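View pics/side0.png

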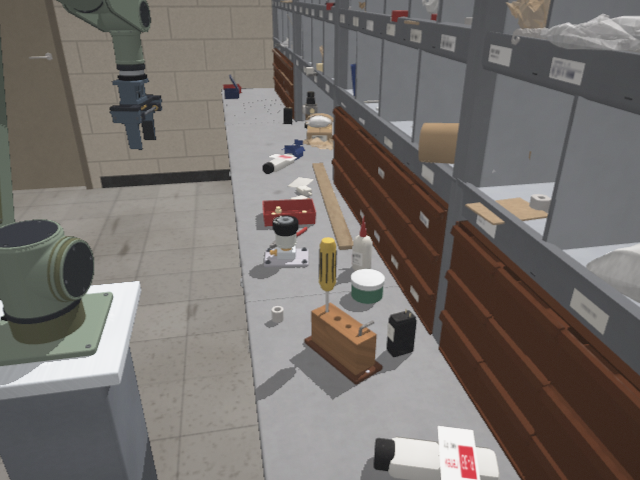

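Top view: lubricator sleeve is near (229,272) and the block near (413,257), with the yellow handle at (403,257). In the side view the sleeve is at (286,226) and the handle at (328,265). Next I'll measure these and zoom in on the lubricator.

Run:
```python
from h import *
import pickle
S=pickle.load(open("s0.pkl","rb")); T=S["top"];D=S["side"]
def comp(s,m,box):
    x0,y0,x1,y1=box; k=np.zeros(m.shape,np.uint8);k[y0:y1,x0:x1]=m[y0:y1,x0:x1]
    n,l,st,c=cv2.connectedComponentsWithStats(k); i=1+np.argmax(st[1:,4]); return st[i],c[i],l==i
hs=lambda s:cv2.cvtColor(s["image"],cv2.COLOR_RGB2HSV)
ht,hd=hs(T),hs(D)
st,c,l=comp(T,((ht[...,2]<60)),(205,250,250,300));print("sleeve top",st,c)
pts=np.argwhere(l)[:,::-1].astype(np.float32);(cc,r)=cv2.minEnclosingCircle(pts);print(cc,r,onz(T,*cc,.107))
st,c,l=comp(D,hd[...,2]<60,(265,205,310,250));print("sleeve side",st,c)
print(two(T,cc,D,(st[0]+st[2]/2,st[1]+st[3]/2)))
Y=lambda h:(h[...,0]>18)&(h[...,0]<35)&(h[...,1]>140)&(h[...,2]>120)
st,c,l=comp(T,Y(ht),(380,235,425,275));print("handle top",st,c,onz(T,*c,.225))
st2,c2,l2=comp(D,Y(hd),(310,230,345,300));print("handle side",st2,c2,two(T,c,D,c2))
B=lambda h:(h[...,0]>3)&(h[...,0]<20)&(h[...,1]>100)
st,c,l=comp(T,B(ht)|Y(ht),(365,220,460,295));rc=cv2.minAreaRect(np.argwhere(l)[:,::-1].astype(np.float32));bp=cv2.boxPoints(rc)
print("block",rc,[onz(T,*p,.04).round(3) for p in bp],onz(T,*rc[0],.04))
crop=np.hstack([cv2.resize(T["image"][245:310,205:270],(400,400),interpolation=cv2.INTER_CUBIC),cv2.resize(D["image"][205:270,255:320],(400,400),interpolation=cv2.INTER_CUBIC)])
cv2.imwrite("pics/crop0.png",crop[:,:,::-1])
```

```text
sleeve top [214 259  32  30 375] [231.61066667 271.91733333]
(229.5485382080078, 273.7491760253906) 15.789828300476074 [0.49782131 0.19398467 0.107     ]
sleeve side [273 217  25  19 287] [285.91289199 228.04181185]
(array([0.50025271, 0.19808797, 0.08550912]), np.float64(0.0018311228319970408))
handle top [396 248  18  14 176] [405.89772727 254.59090909] [ 0.52982401 -0.14941887  0.225     ]
handle side [332 245   4   3   6] [333.33333333 245.83333333] (array([ 0.53652238, -0.15262317,  0.20697737]), np.float64(0.009425736534953464))
block ((413.3767395019531, 256.26800537109375), (29.000286102294922, 69.45162963867188), 63.86899948120117) [array([ 0.541, -0.109,  0.04 ]), array([ 0.61 , -0.244,  0.04 ]), array([ 0.553, -0.271,  0.04 ]), array([ 0.485, -0.137,  0.04 ])] [ 0.54712678 -0.19002334  0.04      ]
```

View pics/crop0.png

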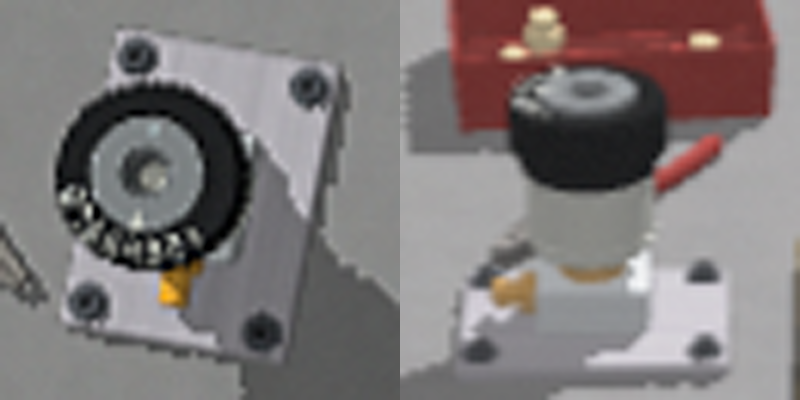

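The crop shows the arrow at about 10° left of straight down, with the number arc running from +78° (8) to −36° (1). That puts the sleeve on 4, so it needs +0.56 rad anticlockwise. I'll move above the sleeve.

Call:
arm_command(
  increments="-432 -261 0 0 0 0 91; -432 -261 0 0 0 0 91; -432 -261 0 0 0 0 91; -432 -261 0 0 0 0 91; -432 -261 0 0 0 0 91; -432 -261 0 0 0 0 91; -432 -261 0 0 0 0 91; -432 -261 0 0 0 0 91; -432 -261 0 0 0 0 91; -432 -261 0 0 0 0 91; -432 -261 0 0 0 0 91; -432 -261 0 0 0 0 91",
  newtons=30,
)

```text
time: 1.3
tcp_pos: [0.4979, 0.1929, 0.2243]
eef_rot: [-0.001, 0.13, 0.992, -0.0]
wrist_force: [-0.7, -0.3, -0.7]
grip_width: 1.0
gripper_force: 0.0
```

Run:
```python
from h import *
import pickle
s=snapshot("wrist"); save(s,"w1.png"); pickle.dump(s,open("w1.pkl","wb")); g=get_state(); print(g["time"],g["tcp_pos"],g["eef_rot"],g["joints"],ray(s,320,240),proj(s,[.498,.194,.109]))
```

```text
1.35 [0.49713549 0.19394623 0.22446226] [-7.93083746e-04  1.28600371e-01  9.91696180e-01  3.66001237e-05] [ 3.49930153e-01  2.55586477e-01  1.65762867e+00  8.44497589e-04
  1.22975162e+00 -9.63234096e-01] (array([0.43509091, 0.21047315, 0.38497179]), array([ 0.23572661, -0.05825508, -0.97011168])) [318.82735431 235.23265421]
```

View pics/w1.png

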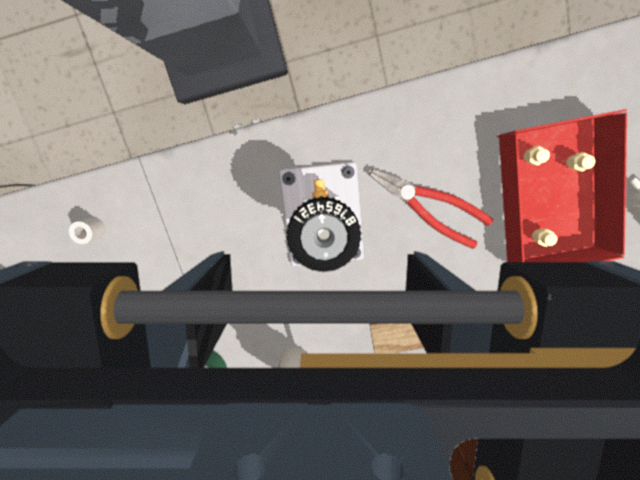

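The wrist view shows the cap hole at about (324,236), the arrow at (322,215), and the numbers upside down above it. The index is around 4. I'll refine the centre and the angle.

Run:
```python
from h import *
import pickle
s=pickle.load(open("w1.pkl","rb")); im=s["image"]; h=cv2.cvtColor(im,cv2.COLOR_RGB2HSV)
m=np.zeros((480,640),np.uint8); m[190:275,280:368]=(h[190:275,280:368,2]<70)
n,l,st,c=cv2.connectedComponentsWithStats(m); i=1+np.argmax(st[1:,4])
cn=max(cv2.findContours((l==i).astype(np.uint8),0,1)[0],key=len); (cc,r)=cv2.minEnclosingCircle(cn)
print("sleeve",cc,r,cv2.fitEllipse(cn),onz(s,*cc,.107))
g=cv2.medianBlur(cv2.cvtColor(im,cv2.COLOR_RGB2GRAY),3)
C=cv2.HoughCircles(g[190:275,280:368],cv2.HOUGH_GRADIENT,1,3,param1=80,param2=12,minRadius=5,maxRadius=28); print(C[0][:6]+[280,190,0])
cv2.imwrite("pics/c1.png",cv2.resize(im[185:280,275:370],(600,600),interpolation=cv2.INTER_CUBIC)[:,:,::-1])
```

```text
sleeve (323.2945861816406, 234.3527069091797) 37.648014068603516 ((322.94696044921875, 233.6238555908203), (66.59683990478516, 67.5813980102539), 166.9118194580078) [0.49867924 0.19764195 0.107     ]
[[324.5        237.5         22.89999962]
 [324.5        231.5         27.39999962]
 [334.5        228.5         25.20000076]
 [324.5        218.5         23.        ]
 [318.5        236.5         27.39999962]
 [325.5        223.5         23.        ]]
```

View pics/c1.png

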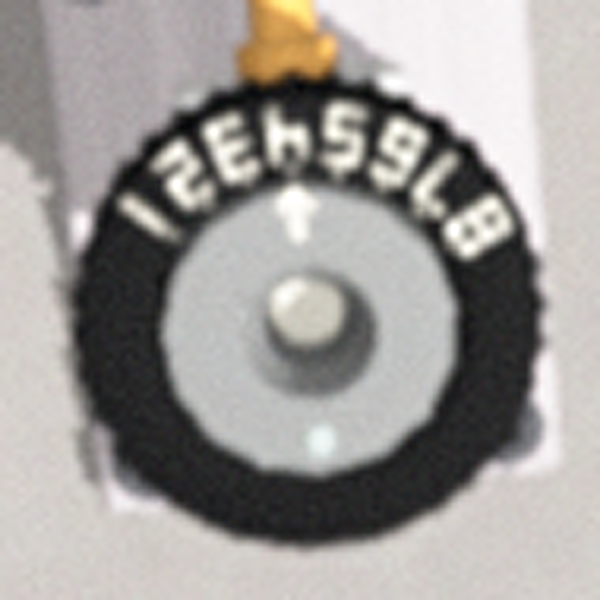

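Call:
arm_command(
  increments="-2 5 45 0 0 0 91; -2 5 90 0 0 0 91; -2 5 120 0 0 0 91; -2 5 137 0 0 0 91; -2 5 137 0 0 0 40; -2 5 137 0 0 0 40; -2 5 137 0 0 0 40; -2 5 137 0 0 0 40; -2 5 137 0 0 0 40; -2 5 137 0 0 0 40; -2 5 137 0 0 0 40",
  newtons=30,
)

```text
time: 2.45
tcp_pos: [0.5005, 0.1965, 0.0893]
eef_rot: [0.0, 0.127, 0.992, -0.002]
wrist_force: [-1.6, -5.7, 3.8]
grip_width: 0.663
gripper_force: 30.0
```

Call:
arm_command(
  increments="0 0 0 0 0 -6 40; 0 0 0 0 0 -12 40; 0 0 0 0 0 -18 40; 0 0 0 0 0 -24 40; 0 0 0 0 0 -29 40; 0 0 0 0 0 -33 40; 0 0 0 0 0 -33 40; 0 0 0 0 0 -33 40",
)

```text
time: 3.25
tcp_pos: [0.5005, 0.197, 0.0893]
eef_rot: [-0.0, -0.159, 0.987, -0.001]
wrist_force: [-1.8, -5.9, 3.3]
grip_width: 0.661
gripper_force: 30.0
```

Run:
```python
from h import *
g=get_state(); r=R.from_quat(g["eef_rot"],scalar_first=True).as_matrix(); print(g["ft_torque"],np.degrees(np.arctan2(r[1,1],r[0,1])),g["tcp_pos"])
```

```text
[-0.86595162  0.28109026 -0.09399013] 108.32130169560503 [0.50050234 0.19697646 0.08929282]
```

Call:
arm_command(
  increments="0 0 0 0 0 0 91; 0 0 0 0 0 0 91; 0 0 0 0 0 0 91; 0 0 0 0 0 0 91; 0 0 -40 0 0 0 91; 0 0 -85 0 0 0 91; 0 0 -130 0 0 0 91; 0 0 -140 0 0 0 91; 0 0 -140 0 0 0 91",
)

```text
time: 4.15
tcp_pos: [0.5018, 0.1988, 0.23]
eef_rot: [0.002, -0.159, 0.987, 0.001]
wrist_force: [0.3, 0.4, -1.1]
grip_width: 1.0
gripper_force: 0.0
```

Run:
```python
from h import *
import pickle
s=snapshot("wrist"); pickle.dump(s,open("w2.pkl","wb")); g=get_state(); print(g["tcp_pos"],g["eef_rot"],g["wrist_force"])
u,v=proj(s,[.5002,.198,.109]).astype(int);print(u,v)
cv2.imwrite("pics/c2.png",cv2.resize(s["image"][v-50:v+50,u-50:u+50],(600,600),interpolation=cv2.INTER_CUBIC)[:,:,::-1])
```

```text
[0.50064196 0.19838048 0.22787083] [ 2.29431660e-04 -1.58958002e-01  9.87285310e-01  1.29106892e-04] [0.0284767  0.43605522 0.18186974]
317 230
```

View pics/c2.png

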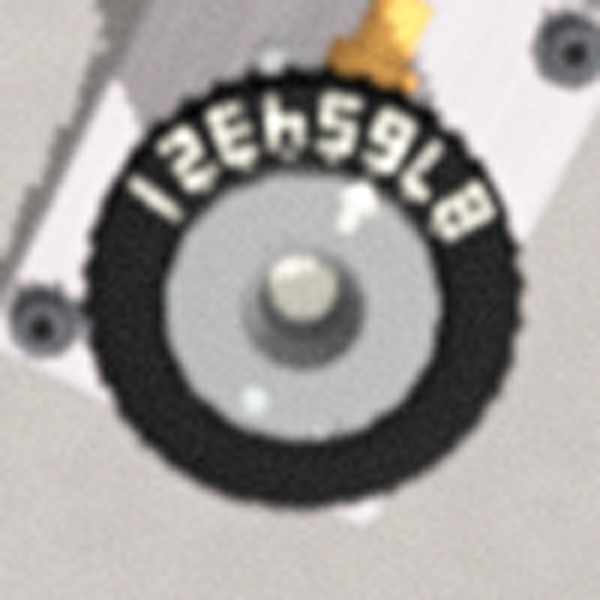

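The crop shows the arrow at (358,205) lined up with 6 at (390,140), both about 28° from the centre, so the sleeve is on 6. The cap centre matches (0.500, 0.198). Next, the screwdriver.

Call:
arm_command(
  increments="0 0 -40 0 0 0 91; 20 -40 -72 0 0 8 91; 82 -339 -72 0 0 16 91; 82 -339 -72 0 0 24 91; 82 -339 -72 0 0 33 91; 82 -339 -72 0 0 33 91; 82 -339 -72 0 0 33 91; 82 -339 -72 0 0 33 91; 82 -339 -72 0 0 33 91; 82 -339 -72 0 0 33 91; 82 -339 -72 0 0 33 91; 82 -339 -72 0 0 33 91",
)

```text
time: 5.4
tcp_pos: [0.5291, -0.1476, 0.2994]
eef_rot: [-0.001, 0.127, 0.992, 0.0]
wrist_force: [0.1, 0.5, -0.6]
grip_width: 1.0
gripper_force: 0.0
```

Run:
```python
from h import *
import pickle
s=snapshot("wrist"); save(s,"w3.png"); pickle.dump(s,open("w3.pkl","wb")); g=get_state(); print(g["tcp_pos"],g["eef_rot"],g["joints"])
print(proj(s,[.529,-.15,.225]),proj(s,[.529,-.15,.076]))
```

```text
[ 0.52917492 -0.14759745  0.29965569] [-3.35571557e-04  1.26947834e-01  9.91909286e-01  3.21221544e-04] [-2.93250378e-01  2.41744159e-01  1.48723783e+00  5.29288872e-04
  1.41337874e+00 -1.60954724e+00]
[313.95707958 249.60210434] [315.5381985  213.90210425]
```

View pics/w3.png

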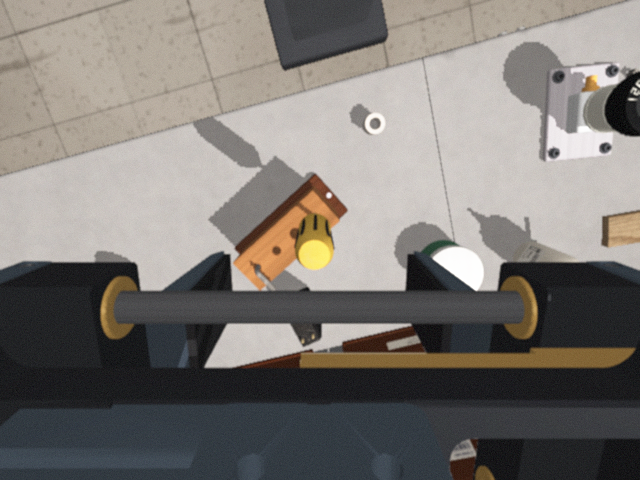

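The handle end is at (314,253) against a prediction of (314,250), so it's within 2 mm. I'll descend and grip.

Call:
arm_command(
  increments="-2 -2 45 0 0 0 91; -2 -2 90 0 0 0 91; -2 -2 120 0 0 0 91; -2 -2 129 0 0 0 91; -2 -2 129 0 0 0 10; -2 -2 129 0 0 0 10; -2 -2 129 0 0 0 10; -2 -2 129 0 0 0 10; -2 -2 129 0 0 0 10; -2 -2 129 0 0 0 10; -2 -2 129 0 0 0 10; -2 -2 129 0 0 0 10",
  newtons=60,
)

```text
time: 6.65
tcp_pos: [0.5307, -0.1518, 0.1709]
eef_rot: [0.0, 0.128, 0.992, 0.0]
wrist_force: [-0.7, -0.4, 0.4]
grip_width: 0.329
gripper_force: 3.4
```

Call:
arm_command(
  increments="0 0 0 0 0 0 10; 0 0 0 0 0 0 10; 0 0 0 0 0 0 10; 0 0 -15 0 0 0 10; 0 0 -40 0 0 0 10; 0 0 -70 0 0 0 10; 0 0 -100 0 0 0 10; 0 0 -115 0 0 0 10; 0 0 -115 0 0 0 10",
)

```text
time: 7.55
tcp_pos: [0.5318, -0.152, 0.2882]
eef_rot: [0.002, 0.128, 0.992, -0.0]
wrist_force: [-0.5, -0.1, -1.4]
grip_width: 0.315
gripper_force: 60.0
```

Run:
```python
from h import *
import pickle
s=snapshot("side"); pickle.dump(s,open("d1.pkl","wb")); t=snapshot("top"); pickle.dump(t,open("t1.pkl","wb"));g=get_state(); print(g["tcp_pos"],g["eef_rot"],g["wrist_force"],g["gripper_force"])
u,v=proj(s,g["tcp_pos"]).astype(int);print(u,v,proj(s,g["tcp_pos"]-[0,0,.164]),proj(t,g["tcp_pos"]-[0,0,.164]))
im=s["image"][v-60:v+140,u-100:u+100]
cv2.imwrite("pics/c3.png",cv2.resize(im,(600,600),interpolation=cv2.INTER_CUBIC)[:,:,::-1])
```

```text
[ 0.53033211 -0.15156615  0.28510902] [-5.71204887e-04  1.28043350e-01  9.91768387e-01  2.00912827e-04] [-0.03295421  0.88565615 -1.22203742] 59.973830692470074
327 204 [326.61531685 288.2670416 ] [400.10245949 259.99663159]
```

View pics/c3.png

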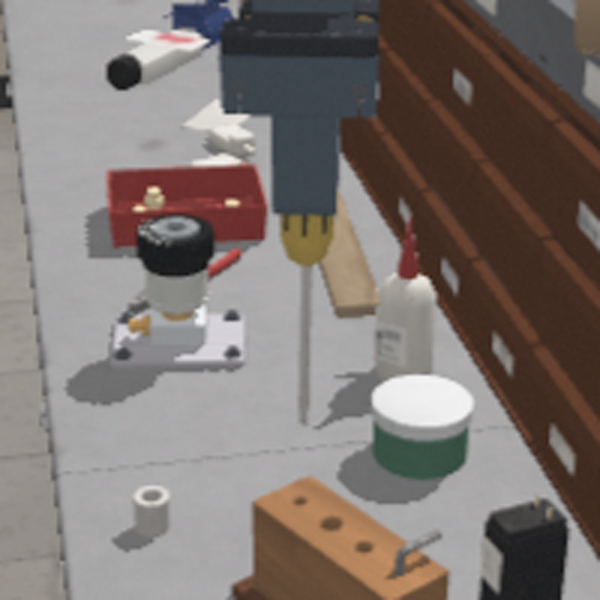

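The screwdriver is held upright and clear of the block, with its tip at crop (303,423). I'll carry it over the lubricator.

Call:
arm_command(
  increments="0 0 -20 0 0 0 10; 10 28 -25 0 0 0 10; 24 66 -25 0 0 0 10; 38 107 -25 0 0 0 10; 52 148 -25 0 0 0 10; 67 189 -25 0 0 0 10; 82 230 -25 0 0 0 10; 96 270 -25 0 0 0 10; 107 300 -25 0 0 0 10; 114 320 -25 0 0 0 10; 118 331 -25 0 0 0 10; 118 331 -25 0 0 0 10",
)

```text
time: 8.85
tcp_pos: [0.5001, 0.1992, 0.3095]
eef_rot: [-0.001, 0.127, 0.992, -0.001]
wrist_force: [0.2, 0.0, -1.3]
grip_width: 0.314
gripper_force: 60.0
```

Run:
```python
from h import *
import pickle
S={n:snapshot(n) for n in("side","wrist")}; pickle.dump(S,open("s4.pkl","wb"))
g=get_state();p=g["tcp_pos"];print(p,g["eef_rot"],g["gripper_force"])
tip=p-[0,0,.157]; m=[.5002,.198,.109]
ims=[]
for n in S:
    u,v=proj(S[n],tip);a,b=proj(S[n],m);print(n,(u,v),(a,b))
    u,v=int(a),int(b); k=25 if n=="side" else 60
    print(u-k,v-k); ims.append(cv2.resize(S[n]["image"][max(0,v-k):v+k,u-k:u+k],(400,400),interpolation=cv2.INTER_CUBIC))
cv2.imwrite("pics/c4.png",np.hstack(ims)[:,:,::-1])
```

```text
[0.50052769 0.1975566  0.31016516] [-5.72649112e-04  1.28140252e-01  9.91755639e-01 -7.07174551e-04] 59.97396368533373
side (np.float64(284.4376867767146), np.float64(200.9236288105764)) (np.float64(284.8249870260093), np.float64(217.7780363082878))
259 192
wrist (np.float64(317.42250714119587), np.float64(225.68110682862076)) (np.float64(317.9448190059877), np.float64(216.86935004442375))
257 156
```

View pics/c4.png

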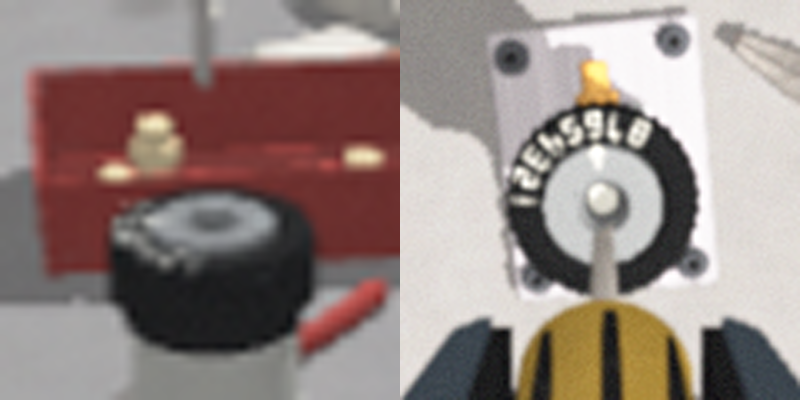

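Both views put the tip over the hole to within about 1 mm: side view tip at 284.4 px against hole at 285.4 px, and in the wrist view the shaft lines up with the cap centre. I'll insert it.

Call:
arm_command(
  increments="-1 0 15 0 0 0 10; -1 0 30 0 0 0 10; -1 0 40 0 0 0 10; -1 0 46 0 0 0 10; -1 0 51 0 0 0 10; -1 0 55 0 0 0 10; -1 0 55 0 0 0 10",
)

```text
time: 9.65
tcp_pos: [0.5016, 0.198, 0.2557]
eef_rot: [-0.0, 0.128, 0.992, -0.0]
wrist_force: [-0.1, -0.4, -0.6]
grip_width: 0.316
gripper_force: 60.0
```

Call:
arm_command(
  increments="0 0 2 0 0 0 10; 0 0 4 0 0 0 10; 0 0 6 0 0 0 10; 0 0 6 0 0 0 10",
)

```text
time: 10.05
tcp_pos: [0.5019, 0.1983, 0.2504]
eef_rot: [0.001, 0.128, 0.992, 0.0]
wrist_force: [-0.2, -0.6, 1.6]
grip_width: 0.316
gripper_force: 60.0
```

Call:
arm_command(
  increments="0 0 1 0 0 0 10; 0 0 2 0 0 0 10; 0 0 3 0 0 0 10; 0 0 3 0 0 0 10",
)

```text
time: 10.45
tcp_pos: [0.5019, 0.1983, 0.2474]
eef_rot: [0.001, 0.128, 0.992, 0.0]
wrist_force: [0.6, 0.2, 5.5]
grip_width: 0.316
gripper_force: 60.0
```

Call:
arm_command(
  increments="0 0 1 0 0 0 10; 0 0 1.5 0 0 0 10; 0 0 1.5 0 0 0 10; 0 0 1.5 0 0 0 10",
)

```text
time: 10.85
tcp_pos: [0.5021, 0.1983, 0.2465]
eef_rot: [0.001, 0.128, 0.992, 0.0]
wrist_force: [-0.5, 0.4, 8.4]
grip_width: 0.321
gripper_force: 60.0
```

Call:
arm_command(
  increments="0 0 1 0 0 0 10; 0 0 1 0 0 0 10; 0 0 1 0 0 0 10; 0 0 1 0 0 0 10; 0 0 1 0 0 0 10; 0 0 1 0 0 0 10",
)

```text
time: 11.45
tcp_pos: [0.5022, 0.1983, 0.2463]
eef_rot: [0.001, 0.128, 0.992, 0.001]
wrist_force: [-1.1, -0.6, 10.7]
grip_width: 0.318
gripper_force: 60.1
```

Run:
```python
from h import *
s=snapshot("wrist");u,v=proj(s,[.5002,.198,.109]).astype(int)
g=get_state();print(g["wrist_force"],g["tcp_pos"],g["gripper_force"])
d=snapshot("side");a,b=proj(d,[.5002,.198,.109]).astype(int)
cv2.imwrite("pics/c5.png",np.hstack([cv2.resize(s["image"][v-60:v+60,u-60:u+60],(400,400)),cv2.resize(d["image"][b-50:b+50,a-50:a+50],(400,400))])[:,:,::-1])
```

```text
[-0.41191382 -1.28788171 11.64512828] [0.50218781 0.19829726 0.2463093 ] 60.07517583668232
```

View pics/c5.png

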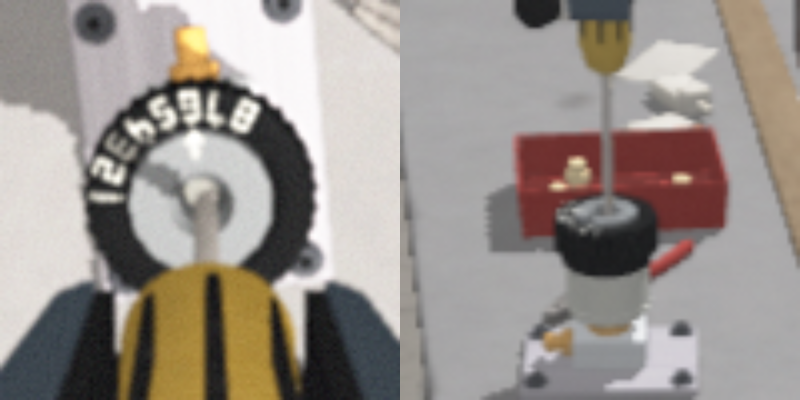

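The blade is down in the hole, 6 is at the arrow, and the push is steady at about 12 N with the TCP stopped, so the button is at its stop. Handing in.

```bash
python3 -c "
from workcell import *
print(finish_job())"
```

```text
the job is handed in; nothing more can be done
None
```

I handed the job in after about 11.5 s of the 59 s allowed: the sleeve is on 6, and the gripped screwdriver is holding the purge button down at its stop with about 12 N; no pass or fail result came back.

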